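# Proof-pull a tacked-on cleat and light up its glue line

### The arm

A 6-joint arm with a two-finger parallel gripper is mounted at the origin on the work surface. World frame = base frame: x ahead of the robot, y to its left, z up, the work surface at z = 0. Lengths are in m, angles in rad, forces in N, time in s.
With the tool pointing down it reaches from about 0.3 to 0.875 m from the base axis. Payload 4.2 kg.
Tool frame: the origin (TCP) lies at the very end of the fingers, on their centre line; the grasp point (between the pads) lies behind it (bot.grasp_offset is the z of the grasp point in the tool frame, in m); z points along the fingers, y is the line along which they close (so a half turn about z gives the same grasp; the last joint's range is limited). The gripper opens to 85 mm and grips with 20 to 120 N. Pads are 22 mm wide; open, the fingers measure 114 mm over their backs; the gripper's body (76 mm by 85 mm) begins 54 mm behind the grasp point. The pads swing forward as they close: fully open they stand 13 mm farther back than shut.
Start: joints at [-1.137, 0.32, 1.565, -0, 1.257, -0.02], TCP at [0.252, -0.517, 0.231] pointing down, gripper open.
Joint ranges: [-3.11, 3.11], [-0.84, 2.01], [0.21, 2.61], [-1.34, 4.49], [0.05, 2.63], [-2.56, 2.56]. Speed limits (rad/s): [2.57, 2.57, 3.14, 3.14, 3.14, 3.14].

### API

Orientations are given as [roll, pitch, yaw] about the fixed x, y, z axes, in that order (R = Rz(yaw) Ry(pitch) Rx(roll)).
In Python, from station import bot, optics, job gives the robot as it stands.
- The arm moves only by the tool servo_tool, never from a script. Its arguments are lists of equal length, an entry for each row: "delta_rot": the turn, a rotation vector about the tool's x, y, z in rad, a list of three; "xyz": the shift along the tool's x, y, z in mm, a list of three; "claw": the closure, from -1 (fully open) to 1 (shut), so that 0 is half open. A call has exactly 5 rows; each row is the pose to reach, as a shift and turn from the pose commanded when the call began, along the tool's axes at that moment; what a row does not reach only later rows make up. A row lasts 1/8 s, in which the tool goes at most 62.5 mm and 10.7 degrees, less where a joint would pass 70% of its speed; a pose out of reach is approached as far as the arm can. A call with a gripper value outside its range is refused whole. The fingers move at their own pace and stop on an object; the grip force is fixed at half the most. Time passes only in rows, so rows that repeat a pose let the fingers close, or fill a call up. It gives the time, the measured TCP pose, the force, the opening and the grip force at its end, in the units of the state.
- bot.observe(): the state, without advancing time (a new reading comes with each control period).
- optics.capture(name): name is "scene" or "top" or "wrist"; returns (picture, depth): 384x512x3 uint8, red, green, blue; 384x512 float32, m along the optical axis (not along the pixel's ray), 0 where there is no reading.
- optics.calibration(name): a dict with "mtx" (3x3 intrinsics, pixels), "extrinsics" (4x4, takes a point from world to camera coordinates). Camera axes: x right, y up, looking along -z (the intrinsics and any distortion apply to the point x, -y, -z); pixel columns grow to the right and rows downward; lengths in m; the calibration is good to about 2 mm. The wrist camera is an equidistant fisheye: a pixel r from the principal point sees the ray r / f radians off the axis. A picture is of the moment at which its call begins: read the wrist's pose just before it. calibration takes no time and is no camera call; for the wrist camera it gives the pose at the moment of the call.
- job.hand_in(): hands the job in; it is judged then, once.
Trained networks look in the newest picture that a camera, given by its name, has taken for a name from the list of things; names that differ only in an ending like _2 or _b are one class to them, and where a whole thing is asked for, a point or a joint stands for the part that bears it (a point fixed in the world has none). Each returns a list of dicts, best first, with "confidence" (0 to 1); they miss things now and then, are a little off and sometimes report something else, mostly with a low value. They report only what shows in the picture. A call takes as long as a camera call. They do not tell look-alikes from the thing itself.
- optics.spot_in(camera, thing): "extent" ([left, top, right, bottom] in pixels, round what is visible of it).
- optics.masks_of(camera, thing): "pixels" (384x512 bool, what is visible of it) and "extent" ([left, top, right, bottom] in pixels, round what is visible of it).
The state is a dict: "t": time; "joints": joint angles; "joint_vel": joint speeds; "joint_torque": joint torques, N m; "tool_pos": TCP position; "eef_rot": TCP orientation; "force": force on the tool from outside, world axes, zero at the start; "ft_torque": the same for the moment, N m; "width": finger opening in m; "finger_force": force on a finger pad.
Only numpy, scipy, OpenCV 4.12 (cv2) and the standard library are available. Lean on these libraries where they do the work, as an engineer would, in place of code of your own. Each camera call takes 0.05 s, during which the arm holds its last target. There are 200 camera calls.

### The job

The wooden cleat tacked onto the clamped panel must bear the panel's weight when it is hung for spraying, so prove it: pull the spring gauge by its waisted grip until the tube's mouth stands at the broad proof line on the white barrel (12 N, 40 mm of pull) without overshooting, hold it there for about two seconds, ease it back home without letting it snap, and let it go. Then draw the inspection torch out of its charging dock and tilt it to about 45 degrees, so that from the cleat's front side it points down at the middle of the cleat's front glue line with its lens about 100 mm away. Finish still holding the torch steady there in the gripper, raised clear of the work and of the dock, and leave everything else lying about the bench where it is.

Things in the scene. Friction and masses are not known exactly. Their poses are not given: they have to be found in the camera images.
- gauge (a joint): pull of the spring gauge, m: 0 home, grows as the tube is pulled straight away from the cleat; 0.040 sets the tube's mouth at the middle of the broad proof line, travel ends at 0.060. The spring pulls back with 300 N/m (12 N at 0.040) and takes the tube home if let go. Thin lines stand every 10 mm; the broad one (3 mm) is the fourth
- gauge_grip (a point): middle of the gauge's waisted grip, on its axis, 50 mm above the table: a ribbed neck 20 mm in diameter, 35 mm long, ended by a flange 34 mm across. The gauge is a level aluminium tube 28 mm across in two V-rests; the grip is at its end farthest from the cleat. Below lies the jig's board, top 18 mm above the table. Moves with the tube; axes as glue_line; pull along -y
- glue_line (a point): middle of the glue line at the foot of the cleat's front face, on the panel's top, 30 mm above the table. The cleat is a plain pine block 30 wide, 90 long, 40 mm tall, the gauge hooked to a screw eye in its end. z up, x from the cleat's front (nearer the robot) to its back, y along the cleat away from the gauge. The panel reaches 20 mm and the board 40 mm in front of the line
- torch_center (a point): centre of the inspection torch, a black cylinder 155 mm long: body 26 mm in diameter, head 32 mm in diameter over the 44 mm at the lens end. It starts upright in the dock, lens down (77 mm below this point), tail up (78 mm above); z points from the lens to the tail. 109 mm of it stand clear above the dock; mass about 160 g
- torch_lens (a point): middle of the torch's lens face, 77.5 mm from the centre; z points back to the tail
- torch_aim (a point): point on the torch's axis 100 mm ahead of its lens, where it shines; z points back to the tail
- dock: fixed black charging dock, 84 x 84 mm foot, 64 x 64 mm block, top 56 mm above the table, with one upright round socket 35 mm in diameter and 44 mm deep for the torch; origin under its centre. It may stand to the left or to the right of the jig
- jig: pull-test jig, fixed: plywood board 240 x 390 x 18 mm; on it a 12 mm fibreboard panel with two round cut-outs, under two toggle clamps (65 mm high), carries the cleat. Origin at table height; axes as glue_line, which lies at x -80, y +85, z +30 mm
- glue_bottle: white glue bottle, 54 mm in diameter, 150 mm tall, upright on the other side from the dock; leave alone; origin under its centre
- sanding_disc: round sanding disc on its pad, 125 mm across, 10 mm thick, flat; leave alone; origin under its centre
- arched_offcut: fibreboard offcut with one rounded end, about 118 x 75 x 12 mm, flat; leave alone
- notched_strip: notched fibreboard strip 180 mm long, flat; leave alone
- tape_roll: roll of tape, 100 mm across, 24 mm high, flat; leave alone
- sanding_block: cork sanding block 100 x 60 x 30 mm lying on the jig's board behind the gauge; leave alone
- try_square: try square, stock 110 mm, blade 150 mm, flat; leave alone
- scraper: flat scraper 180 mm long; leave alone
There are look-alikes about, which are no part of the job. Of the things like the part that bears torch_center, leave any that is blue or green; of the rest the larger one is meant.

How it is judged:
On the way, in this order (a step that is already met when the one before it is completed fails the run):
1. the gauge is pulled to the proof line and held there (value of joint gauge between 0.036 and 0.044 m), for 1.5 s.
2. the gauge is eased back home and let go (value of joint gauge below 0.006 m and contact force between gauge and the fingers below 0.1 N), for 0.2 s.
3. the torch is drawn up clear of its dock (z of torch_lens in the frame of dock above 0.062 m and contact force between torch and the fingers above 1 N and contact force between torch and dock below 0.1 N), for 0.1 s.
At the end, for the whole second after the job is handed in: Gauge home (within 6 mm) and let go; torch held still in the gripper, touching neither dock nor jig, tilted 30 to 60 degrees, its lens at least 25 mm before the cleat's front face and 55 mm above the table, the point 100 mm ahead of it within 30 mm of the glue line's middle (all of step 2 and contact force between torch and the fingers above 1 N and contact force between torch and dock below 0.1 N and contact force between torch and jig below 0.1 N and angle between torch_center's own z axis and vertical between 0.52 and 1.05 rad and distance between torch_aim and glue_line below 0.03 m and x of torch_lens in the frame of glue_line below -0.025 m and height (world z) of torch_lens above 0.055 m and linear speed of torch below 0.02 m/s); the arm keeps its last pose, push and grip.
It fails at once if the gauge is pulled well past the proof line (over 50 mm) (value of joint gauge above 0.05 m).
It fails at once if the gauge snaps back (faster than 0.4 m/s) (velocity of joint gauge below -0.4 m/s).
It fails at once if the torch is knocked against the work (contact force between torch and jig above 2 N).
It fails at once if something else on the bench is moved by more than 30 mm (distance of any of glue_bottle, sanding_disc, arched_offcut, notched_strip, tape_roll, sanding_block, try_square, scraper from where it was at the start of the episode above 0.03 m).
It also fails if it takes over 64 s, if anything falls off the work surface, if the arm or the gripper's body presses on something with over 40 N, if the wrist force passes 120 N, or if a joint passes its speed limit or range.

## Working session

There is one attempt and no reset: what is moved stays moved. The work goes in short steps, Python scripts to look and compute and a tool call to move; the robot and the scene stay as the last step left them, time stands still between calls to the robot, and variables do not carry over. Pictures are saved under pics/ and viewed, at most 10 in all, crops included, and the job is handed in when it is done.

Besides the shell and the picture viewer there is one more tool, called in YAML: its name, and indented under it one key for each argument. servo_tool: Moves the arm, as the interface text tells. Its arguments: {"type":"object","properties":{"delta_rot":{"type":"array","items":{"type":"array","items":{"type":"number"}}},"xyz":{"type":"array","items":{"type":"array","items":{"type":"number"}}},"claw":{"type":"array","items":{"type":"number"}}},"required":["delta_rot","xyz","claw"]}

```bash
mkdir -p pics; ls; cat > h.py <<'E'
import numpy as np, cv2
from scipy.spatial.transform import Rotation as R
from station import bot, optics, job
def world(cam, depth, cal, uv):
    K=np.array(cal["mtx"]);E=np.array(cal["extrinsics"]);u,v=np.asarray(uv,float).T
    d=depth[v.astype(int),u.astype(int)]
    p=np.stack([(u-K[0,2])/K[0,0]*d,-(v-K[1,2])/K[1,1]*d,-d],1)
    return (p-E[:3,3])@E[:3,:3]
def save(n,im): cv2.imwrite("pics/"+n,cv2.cvtColor(im,cv2.COLOR_RGB2BGR))
E
python3 - <<'E'
from h import *
s=bot.observe();print(s["t"],s["tool_pos"],s["eef_rot"],bot.grasp_offset,s["force"])
for c in("scene","top"):
    im,d=optics.capture(c);cal=optics.calibration(c);save(c+".png",im)
    np.savez(c+".npz",im=im,d=d,**{k:np.array(v) for k,v in cal.items()})
    for t in ("gauge_grip","torch_center","dock","jig","glue_bottle"):
        for r in optics.masks_of(c,t):
            m=r["pixels"]&(d>0)
            v,u=np.nonzero(m)
            if len(u)==0: continue
            p=world(c,d,cal,np.stack([u,v],1))
            print(c,t,round(r["confidence"],2),np.round(r["extent"]),"med",np.median(p,0).round(3),"lo",np.percentile(p,3,0).round(3),"hi",np.percentile(p,97,0).round(3))
E
```

```text
pics
0.0 [ 0.25188863 -0.51636174  0.23049422] [-3.13986295e+00 -6.02003327e-05  4.53820387e-01] -0.0187 [ 0.96681284 -0.17414725 -0.25583198]
scene gauge_grip 0.58 [202. 169. 236. 202.] med [ 0.607 -0.054  0.061] lo [ 0.588 -0.143  0.029] hi [0.616 0.01  0.068]
scene torch_center 0.96 [303. 230. 317. 277.] med [0.562 0.375 0.088] lo [0.546 0.359 0.007] hi [0.569 0.382 0.159]
scene torch_center 0.85 [340. 220. 357. 258.] med [0.46  0.407 0.119] lo [0.441 0.39  0.054] hi [0.466 0.413 0.171]
scene torch_center 0.72 [353. 262. 365. 298.] med [0.494 0.506 0.061] lo [0.484 0.496 0.007] hi [0.5   0.511 0.12 ]
scene torch_center 0.69 [370. 227. 383. 253.] med [0.349 0.417 0.061] lo [0.34  0.406 0.009] hi [0.354 0.423 0.122]
scene dock 0.65 [158. 167. 284. 276.] med [0.667 0.1   0.026] lo [ 0.553 -0.137  0.008] hi [0.787 0.229 0.07 ]
scene dock 0.6 [320. 243. 361. 281.] med [0.473 0.419 0.039] lo [0.418 0.375 0.008] hi [0.499 0.443 0.06 ]
scene jig 0.89 [159. 167. 283. 277.] med [0.668 0.096 0.025] lo [ 0.554 -0.146  0.006] hi [0.789 0.229 0.07 ]
scene jig 0.45 [267. 276. 317. 332.] med [0.6
[... 847 characters left out ...]
 hi [0.352 0.417 0.123]
top dock 0.58 [123. 197. 153. 230.] med [0.45  0.383 0.05 ] lo [0.411 0.357 0.008] hi [0.495 0.423 0.059]
top jig 0.62 [274. 149. 329. 161.] med [ 0.6   -0.07   0.061] lo [ 0.588 -0.145  0.05 ] hi [ 0.613 -0.     0.067]
top jig 0.57 [195.  72. 334. 181.] med [0.656 0.047 0.021] lo [ 0.55  -0.15   0.014] hi [0.783 0.219 0.069]
top jig 0.54 [386. 202. 419. 219.] med [ 0.441 -0.327  0.099] lo [ 0.418 -0.35   0.012] hi [ 0.466 -0.313  0.152]
top glue_bottle 0.85 [383. 199. 420. 219.] med [ 0.442 -0.327  0.097] lo [ 0.418 -0.394  0.002] hi [ 0.466 -0.313  0.152]
top glue_bottle 0.35 [120. 205. 139. 220.] med [0.452 0.39  0.136] lo [0.44  0.386 0.051] hi [0.465 0.405 0.171]
```

```bash
python3 - <<'E'
import cv2,numpy as np
a=cv2.imread("pics/scene.png");b=cv2.imread("pics/top.png")
cv2.imwrite("pics/c1.png",cv2.resize(a[100:350,140:400],None,fx=2.3,fy=2.3,interpolation=2))
cv2.imwrite("pics/c2.png",cv2.resize(b[60:270,70:430],None,fx=2.2,fy=2.2,interpolation=2))
E
```

```text
(no output)
```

View pics/c1.png

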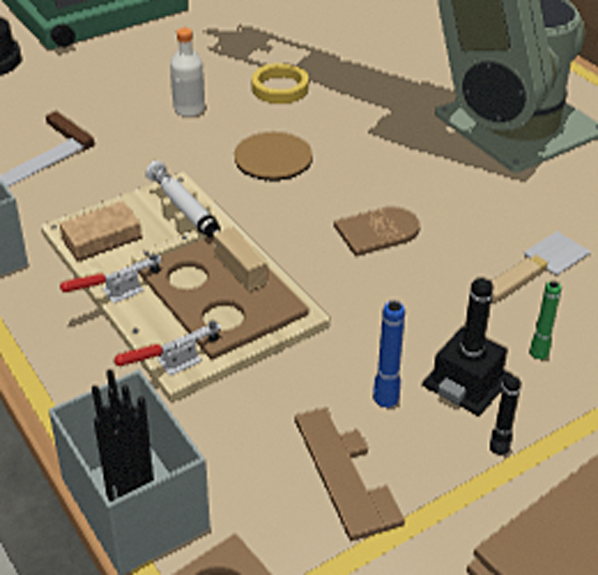

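View pics/c2.png

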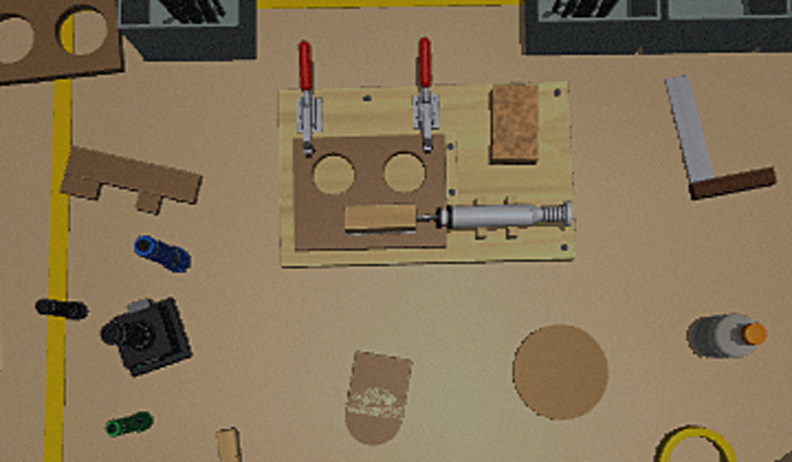

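Scene picture: the torch candidates are blue (crop 390,350), black in the dock (480,320), small black (507,415) and green (545,320). I choose the large black one in the dock, crop (480,320). In the top view the gauge grip is the ribbed end at crop (555,212), the cleat is at (380,218), and the dock is on the left.

```bash
python3 - <<'E'
from h import *
for c in("top","scene"):
    f=np.load(c+".npz");d=f["d"];cal=dict(mtx=f["mtx"],extrinsics=f["extrinsics"])
    v,u=np.nonzero(d>0);p=world(c,d,cal,np.stack([u,v],1))
    print(c,"table z",np.median(p[(abs(p[:,0]-.4)<.05)&(abs(p[:,1]+.05)<.03)],0))
    box=lambda x0,x1,y0,y1,z0,z1:p[(p[:,0]>x0)&(p[:,0]<x1)&(p[:,1]>y0)&(p[:,1]<y1)&(p[:,2]>z0)&(p[:,2]<z1)]
    g=box(.56,.64,-.2,-.02,.045,.08)
    for y in np.arange(-.17,-.0,.01):
        q=g[abs(g[:,1]-y)<.005]
        if len(q): print(" y%.3f n%d x %.3f-%.3f zmax %.3f"%(y,len(q),q[:,0].min(),q[:,0].max(),q[:,2].max()))
    print("gauge ymin",g[:,1].min())
    k=box(.56,.64,.01,.2,.064,.078);r=cv2.minAreaRect(k[:,:2].astype(np.float32)*1000);print("cleat",len(k),k[:,2].mean(),r)
    k=box(.5,.8,-.2,.3,.013,.024);r=cv2.minAreaRect(k[:,:2].astype(np.float32)*1000);print("board",len(k),r)
    k=box(.38,.55,.3,.47,.05,.062);r=cv2.minAreaRect(k[:,:2].astype(np.float32)*1000);print("dock",len(k),r)
    k=box(.4,.52,.34,.46,.162,.18);print("torch top",len(k),k.mean(0) if len(k) else 0)
    k=box(.4,.52,.34,.46,.1,.15);print("torch",len(k),k.min(0),k.max(0))
E
```

```text
top table z [ 0.39937899 -0.04969132  0.00112914]
 y-0.150 n19 x 0.586-0.617 zmax 0.067
 y-0.140 n37 x 0.586-0.617 zmax 0.072
 y-0.130 n23 x 0.592-0.609 zmax 0.064
 y-0.120 n28 x 0.592-0.609 zmax 0.064
 y-0.110 n20 x 0.592-0.610 zmax 0.064
 y-0.100 n34 x 0.590-0.612 zmax 0.070
 y-0.090 n29 x 0.587-0.612 zmax 0.068
 y-0.080 n62 x 0.577-0.626 zmax 0.068
 y-0.070 n46 x 0.577-0.626 zmax 0.068
 y-0.060 n36 x 0.587-0.613 zmax 0.070
 y-0.050 n37 x 0.588-0.613 zmax 0.066
 y-0.040 n54 x 0.575-0.626 zmax 0.068
 y-0.030 n53 x 0.575-0.625 zmax 0.067
 y-0.020 n14 x 0.588-0.614 zmax 0.067
gauge ymin -0.14921333116177066
cleat 350 0.07040634612783413 ((598.4632568359375, 76.95233154296875), (29.907054901123047, 120.48047637939453), 0.40448427200317383)
board 5789 ((664.8350219726562, 33.876708984375), (241.18359375, 390.24261474609375), 0.7350030541419983)
dock 382 ((481.07269287109375, 396.3944396972656), (80.69168090820312, 135.40310668945312), 87.76657104492188)
torch top 80 [0.45171574 0.39715868 0.16752441]
torch 59 [0.44006054 0.38533724 0.10028017] [0.46425892 0.39563618 0.14997208]
scene ta
[... 380 characters left out ...]
67
 y-0.060 n20 x 0.590-0.616 zmax 0.068
 y-0.050 n15 x 0.589-0.615 zmax 0.069
 y-0.040 n28 x 0.575-0.623 zmax 0.067
 y-0.030 n30 x 0.576-0.630 zmax 0.070
 y-0.020 n11 x 0.588-0.616 zmax 0.069
gauge ymin -0.15039453260568345
cleat 229 0.07100526624231442 ((601.7236328125, 76.00955200195312), (32.78022003173828, 132.2552032470703), 3.3344953060150146)
board 2751 ((665.662841796875, 34.116546630859375), (242.8036346435547, 399.0942077636719), 1.060503602027893)
dock 334 ((478.4935607910156, 402.9441833496094), (127.79314422607422, 74.54994201660156), 7.92349910736084)
torch top 65 [0.45537814 0.4022448  0.1680988 ]
torch 139 [0.44435106 0.38915892 0.10003925] [0.46715378 0.41343085 0.14992801]
```

servo_tool:
  xyz:
    - [40,-16,0]
    - [90,-37,0]
    - [145,-60,0]
    - [200,-82,0]
    - [255,-105,0]
  delta_rot:
    - [0,0,-0.1]
    - [0,0,-0.22]
    - [0,0,-0.34]
    - [0,0,-0.46]
    - [0,0,-0.6]
  claw: [-0.4,-0.4,-0.4,-0.4,-0.4]

```text
t: 1.23
tool_pos: [0.4364, -0.3093, 0.2316]
eef_rot: [3.141, 0.0, 1.058]
force: [0.7, -0.3, -0.3]
width: 0.0599
finger_force: 0.0
```

```bash
cat >> h.py <<'E'
def go(p,rpy=None):
    "shift (mm) and turn in tool axes from the measured pose"
    s=bot.observe();M=R.from_euler("xyz",s["eef_rot"])
    print("t",s["t"],"pos",np.round(s["tool_pos"],4),"rpy",np.round(s["eef_rot"],3),"q",np.round(s["joints"],3),"w",s["width"],"F",np.round(s["force"],1))
    print("shift mm",(M.inv().apply(np.array(p)-s["tool_pos"])*1000).round(1))
    if rpy is not None: print("turn",(M.inv()*R.from_euler("xyz",rpy)).as_rotvec().round(3))
E
python3 - <<'E'
from h import *
go([.602,-.122,.15],[np.pi,0,np.pi/2+.012])
E
```

```text
t 1.225 pos [ 0.4364 -0.3093  0.2316] rpy [3.141 0.    1.058] q [-0.638  0.256  1.655 -0.     1.229 -0.125] w 0.05985619466716264 F [ 0.7 -0.3 -0.3]
shift mm [244.5  52.4  81.6]
turn [ 0.001  0.    -0.525]
```

servo_tool:
  xyz:
    - [40,9,0]
    - [95,20,0]
    - [150,32,10]
    - [200,43,45]
    - [244,52,82]
  delta_rot:
    - [0,0,-0.1]
    - [0,0,-0.22]
    - [0,0,-0.33]
    - [0,0,-0.44]
    - [0,0,-0.525]
  claw: [-0.4,-0.4,-0.4,-0.4,-0.4]

```text
t: 1.85
tool_pos: [0.6027, -0.1227, 0.149]
eef_rot: [3.139, 0.001, 1.582]
force: [0.2, 0.0, -0.2]
width: 0.0599
finger_force: 0.0
```

```bash
python3 - <<'E'
from h import *
go([.602,-.122,.031],[np.pi,0,np.pi/2+.012])
im,d=optics.capture("wrist");cal=optics.calibration("wrist");print(cal["mtx"])
np.savez("w1.npz",im=im,d=d,**{k:np.array(v) for k,v in cal.items()})
E=np.array(cal["extrinsics"]);K=np.array(cal["mtx"])
def proj(P):
    p=E[:3,:3]@np.array(P)+E[:3,3];x,y,z=p[0],-p[1],-p[2];r=np.hypot(x,y);th=np.arctan2(r,z)
    return (K[0,2]+K[0,0]*th*x/r,K[1,2]+K[1,1]*th*y/r)
for n,P in dict(grip=(.602,-.122,.05),flange=(.602,-.1415,.05),neckend=(.601,-.1035,.05),glue=(.585,.092,.03),cl0=(.585,.137,.07),cl1=(.585,.047,.07)).items():
    q=proj(P);print(n,np.round(q,1));cv2.drawMarker(im,tuple(int(round(a)) for a in q),(255,0,0),cv2.MARKER_CROSS,8,1)
save("w1.png",cv2.resize(im,None,fx=1.5,fy=1.5))
E
```

```text
t 1.85 pos [ 0.6027 -0.1227  0.149 ] rpy [3.139e+00 1.000e-03 1.582e+00] q [-0.22   0.44   1.593 -0.     1.107 -0.231] w 0.059911799196579046 F [ 0.2  0.  -0.2]
shift mm [  0.8  -0.9 118. ]
turn [ 0.002  0.001 -0.   ]
[[297.31863964   0.         254.87014412]
 [  0.         297.31863964 189.21967018]
 [  0.           0.           1.        ]]
grip [253.8 198.8]
flange [253.5 220.1]
neckend [252.9 177.5]
glue [238.2 -42.6]
cl0 [ 237.2 -105.2]
cl1 [233.6 -14.8]
```

View pics/w1.png

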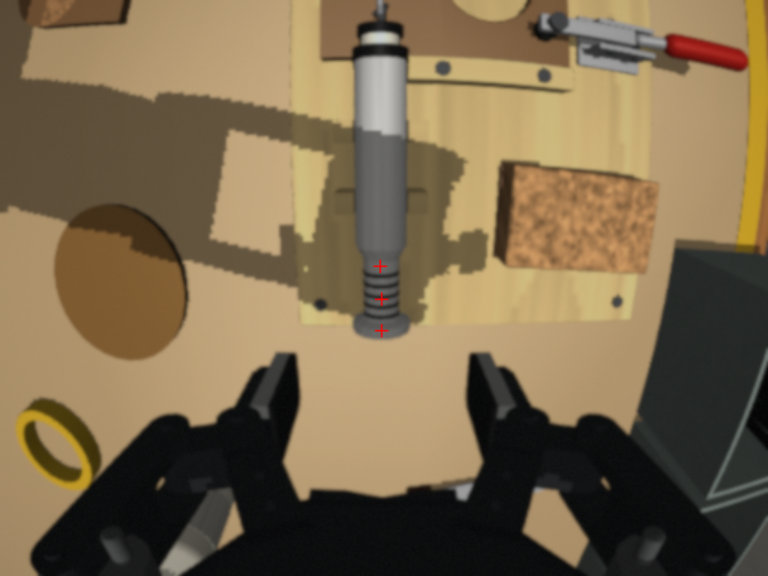

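The picture shows the ribbed neck at about rows 257–314, col 381, with the flange at about rows 312–338. I'll check the neck's ends in the wrist depth.

```bash
python3 - <<'E'
from h import *
f=np.load("w1.npz");d=f["d"];K=f["mtx"];E=f["extrinsics"]
v,u=np.nonzero(d>0);x=(u-K[0,2])/K[0,0];y=(v-K[1,2])/K[1,1];th=np.hypot(x,y)+1e-9;z=d[v,u]
t=np.tan(np.minimum(th,1.4))*z
p=np.stack([x/th*t,-y/th*t,-z],1);p=(p-E[:3,3])@E[:3,:3]
g=p[(abs(p[:,0]-.602)<.03)&(p[:,1]<-.08)&(p[:,1]>-.17)&(p[:,2]>.04)&(p[:,2]<.085)]
for yy in np.arange(-.155,-.085,.004):
    q=g[abs(g[:,1]-yy)<.002]
    if len(q): print("%.3f n%d x %.3f-%.3f zmax %.3f"%(yy,len(q),q[:,0].min(),q[:,0].max(),np.percentile(q[:,2],95)))
E
```

```text
-0.143 n74 x 0.586-0.618 zmax 0.060
-0.139 n181 x 0.586-0.618 zmax 0.061
-0.135 n260 x 0.586-0.618 zmax 0.058
-0.131 n109 x 0.592-0.612 zmax 0.054
-0.127 n100 x 0.592-0.612 zmax 0.054
-0.123 n108 x 0.592-0.612 zmax 0.054
-0.119 n113 x 0.592-0.612 zmax 0.055
-0.115 n110 x 0.592-0.611 zmax 0.054
-0.111 n104 x 0.592-0.611 zmax 0.054
-0.107 n118 x 0.592-0.611 zmax 0.055
-0.103 n111 x 0.592-0.611 zmax 0.054
-0.099 n102 x 0.591-0.612 zmax 0.055
-0.095 n120 x 0.588-0.614 zmax 0.057
-0.091 n163 x 0.588-0.615 zmax 0.058
-0.087 n168 x 0.588-0.615 zmax 0.058
```

servo_tool:
  xyz:
    - [2,0,30]
    - [4,-1,60]
    - [5.5,-1,90]
    - [5.5,-1,110]
    - [5.5,-1,118]
  delta_rot:
    - [0,0,0]
    - [0,0,0]
    - [0,0,0]
    - [0,0,0]
    - [0,0,0]
  claw: [-0.4,-0.4,-0.4,-0.4,-0.4]

```text
t: 2.52
tool_pos: [0.5993, -0.1188, 0.0302]
eef_rot: [-3.139, -0.0, 1.579]
force: [0.1, -0.5, 0.9]
width: 0.0596
finger_force: 0.0
```

servo_tool:
  xyz:
    - [0,0,0]
    - [0,0,0]
    - [0,0,0]
    - [0,0,0]
    - [0,0,0]
  delta_rot:
    - [0,0,0]
    - [0,0,0]
    - [0,0,0]
    - [0,0,0]
    - [0,0,0]
  claw: [0.1,0.3,1,1,1]

```text
t: 3.15
tool_pos: [0.6018, -0.1191, 0.0326]
eef_rot: [3.137, 0.001, 1.579]
force: [3.4, 0.2, 4.5]
width: 0.0179
finger_force: 58.8
```

```bash
python3 - <<'E'
from h import *
go([.602,-.117,.031])
print(bot.observe()["finger_force"])
E
```

```text
t 3.15 pos [ 0.6018 -0.1191  0.0326] rpy [3.137e+00 1.000e-03 1.579e+00] q [-0.214  0.557  1.726 -0.     0.854 -0.222] w 0.01790458238790725 F [3.4 0.2 4.5]
shift mm [2.1 0.2 1.6]
58.78913640975952
```

servo_tool:
  xyz:
    - [-3,0,0]
    - [-8,0,0]
    - [-13,0,0]
    - [-18,0,0]
    - [-20,0,0]
  delta_rot:
    - [0,0,0]
    - [0,0,0]
    - [0,0,0]
    - [0,0,0]
    - [0,0,0]
  claw: [1,1,1,1,1]

```text
t: 3.78
tool_pos: [0.6021, -0.1378, 0.0326]
eef_rot: [3.137, -0.002, 1.578]
force: [5.2, 6.0, 5.2]
width: 0.0184
finger_force: 59.1
```

servo_tool:
  xyz:
    - [-4,0,0]
    - [-8,0,0]
    - [-12,0,0]
    - [-15,0,0]
    - [-16,0,0]
  delta_rot:
    - [0,0,0]
    - [0,0,0]
    - [0,0,0]
    - [0,0,0]
    - [0,0,0]
  claw: [1,1,1,1,1]

```text
t: 4.4
tool_pos: [0.6023, -0.1522, 0.0326]
eef_rot: [3.137, -0.004, 1.578]
force: [5.6, 11.7, 7.1]
width: 0.0182
finger_force: 59.1
```

servo_tool:
  xyz:
    - [-2,0,0]
    - [-4,0,0]
    - [-6,0,0]
    - [-6.5,0,0]
    - [-6.5,0,0]
  delta_rot:
    - [0,0,0]
    - [0,0,0]
    - [0,0,0]
    - [0,0,0]
    - [0,0,0]
  claw: [1,1,1,1,1]

```text
t: 5.03
tool_pos: [0.6024, -0.1581, 0.0326]
eef_rot: [3.137, -0.004, 1.578]
force: [6.3, 11.3, 6.4]
width: 0.018
finger_force: 59.2
```

```bash
python3 - <<'E'
from h import *
go([.602,-.159,.0326])
im,d=optics.capture("wrist");c=im[0:190,130:380]
save("w2.png",cv2.resize(c,None,fx=3,fy=3,interpolation=2))
E
```

```text
t 5.025 pos [ 0.6024 -0.1581  0.0326] rpy [ 3.137 -0.004  1.578] q [-0.278  0.569  1.701  0.007  0.868 -0.289] w 0.017976496136658183 F [ 6.3 11.3  6.4]
shift mm [-0.9 -0.4 -0. ]
```

View pics/w2.png

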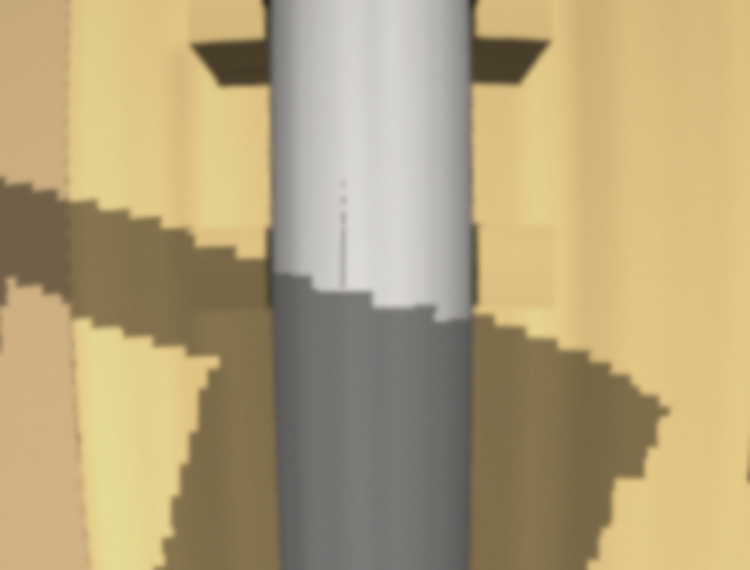

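The wrist view shows only the tube (cols 270–470), not its mouth. I'll check from the fixed cameras.

```bash
python3 - <<'E'
from h import *
b=optics.capture("top")[0];a=optics.capture("scene")[0]
s0=cv2.imread("pics/scene.png")[...,::-1]; t0=cv2.imread("pics/top.png")[...,::-1]
tt=np.vstack([cv2.resize(x[140:170,250:350],(800,240),interpolation=2) for x in(t0,b)])
save("c3.png",tt)
save("c4.png",np.hstack([cv2.resize(x[160:220,195:255],(400,400),interpolation=2) for x in(s0,a)]))
print(bot.observe()["t"],bot.observe()["force"])
E
```

```text
5.175 [ 5.35492313 11.60190638  6.58931356]
```

View pics/c3.png

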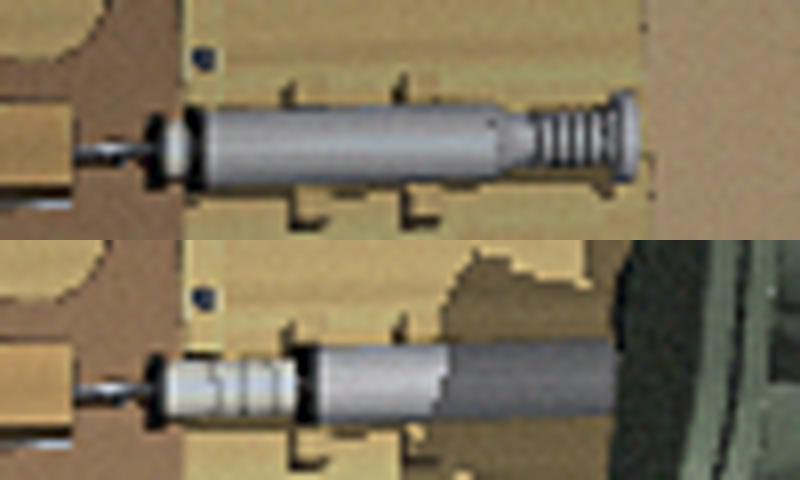

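View pics/c4.png

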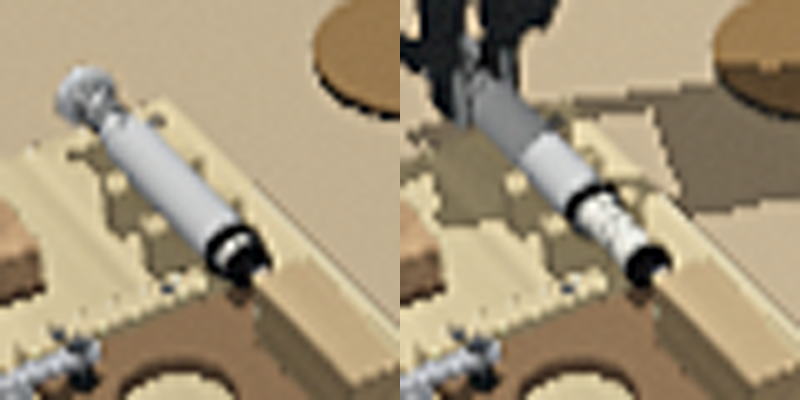

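The mouth ring moved from col 196 to 308 in the 8x crop, which is about 40 mm, so it is at the proof line. Now hold.

servo_tool:
  xyz:
    - [0,0,0]
    - [0,0,0]
    - [0,0,0]
    - [0,0,0]
    - [0,0,0]
  delta_rot:
    - [0,0,0]
    - [0,0,0]
    - [0,0,0]
    - [0,0,0]
    - [0,0,0]
  claw: [1,1,1,1,1]

```text
t: 5.8
tool_pos: [0.6024, -0.1581, 0.0326]
eef_rot: [3.137, -0.004, 1.578]
force: [6.5, 10.7, 7.4]
width: 0.0183
finger_force: 59.2
```

servo_tool:
  xyz:
    - [0,0,0]
    - [0,0,0]
    - [0,0,0]
    - [0,0,0]
    - [0,0,0]
  delta_rot:
    - [0,0,0]
    - [0,0,0]
    - [0,0,0]
    - [0,0,0]
    - [0,0,0]
  claw: [1,1,1,1,1]

```text
t: 6.42
tool_pos: [0.6024, -0.1581, 0.0326]
eef_rot: [3.137, -0.004, 1.578]
force: [6.4, 11.0, 5.7]
width: 0.0182
finger_force: 59.2
```

servo_tool:
  xyz:
    - [0,0,0]
    - [0,0,0]
    - [0,0,0]
    - [0,0,0]
    - [0,0,0]
  delta_rot:
    - [0,0,0]
    - [0,0,0]
    - [0,0,0]
    - [0,0,0]
    - [0,0,0]
  claw: [1,1,1,1,1]

```text
t: 7.05
tool_pos: [0.6024, -0.1581, 0.0326]
eef_rot: [3.137, -0.004, 1.578]
force: [7.0, 11.2, 7.0]
width: 0.0185
finger_force: 59.2
```

servo_tool:
  xyz:
    - [4,0,0]
    - [8,0,0]
    - [12,0,0]
    - [16,0,0]
    - [20,0,0]
  delta_rot:
    - [0,0,0]
    - [0,0,0]
    - [0,0,0]
    - [0,0,0]
    - [0,0,0]
  claw: [1,1,1,1,1]

```text
t: 7.68
tool_pos: [0.6021, -0.1395, 0.0326]
eef_rot: [3.137, -0.002, 1.578]
force: [5.8, 5.4, 5.8]
width: 0.0182
finger_force: 59.1
```

servo_tool:
  xyz:
    - [4,0,0]
    - [8,0,0]
    - [12,0,0]
    - [16,0,0]
    - [18,0,0]
  delta_rot:
    - [0,0,0]
    - [0,0,0]
    - [0,0,0]
    - [0,0,0]
    - [0,0,0]
  claw: [1,1,1,1,1]

```text
t: 8.3
tool_pos: [0.6019, -0.123, 0.0326]
eef_rot: [3.137, 0.0, 1.579]
force: [5.0, 0.8, 5.8]
width: 0.0179
finger_force: 59.1
```

servo_tool:
  xyz:
    - [2,0,0]
    - [3.5,0,0]
    - [4,0,0]
    - [4,0,0]
    - [4,0,0]
  delta_rot:
    - [0,0,0]
    - [0,0,0]
    - [0,0,0]
    - [0,0,0]
    - [0,0,0]
  claw: [1,1,1,1,1]

```text
t: 8.93
tool_pos: [0.6018, -0.1195, 0.0326]
eef_rot: [3.137, 0.001, 1.579]
force: [5.0, 0.4, 6.1]
width: 0.0182
finger_force: 59.1
```

servo_tool:
  xyz:
    - [0,0,0]
    - [0,0,0]
    - [0,0,0]
    - [0,0,0]
    - [0,0,0]
  delta_rot:
    - [0,0,0]
    - [0,0,0]
    - [0,0,0]
    - [0,0,0]
    - [0,0,0]
  claw: [0.3,0.0,-0.3,-0.4,-0.4]

```text
t: 9.55
tool_pos: [0.5998, -0.1193, 0.0312]
eef_rot: [-3.141, 0.0, 1.579]
force: [-0.4, 0.4, 0.7]
width: 0.0599
finger_force: 0.0
```

servo_tool:
  xyz:
    - [0,0,-10]
    - [0,0,-50]
    - [0,0,-100]
    - [0,0,-150]
    - [0,0,-190]
  delta_rot:
    - [0,0,0]
    - [0,0,0]
    - [0,0,0]
    - [0,0,0]
    - [0,0,0]
  claw: [-0.4,-0.4,-0.4,-0.4,-0.4]

```text
t: 10.18
tool_pos: [0.6003, -0.1193, 0.2246]
eef_rot: [3.139, 0.001, 1.579]
force: [0.6, 0.7, 0.3]
width: 0.0599
finger_force: 0.0
```

```bash
python3 - <<'E'
from h import *
az=np.arctan2(.40,.4535)
go([.4535,.40,.23],[np.pi,0,az])
# top camera: gauge home? cleat extent, torch edge
im,d=optics.capture("top");cal=optics.calibration("top")
v,u=np.nonzero(d>0);p=world("top",d,cal,np.stack([u,v],1))
k=p[(abs(p[:,0]-.6)<.025)&(p[:,1]>.0)&(p[:,1]<.2)&(p[:,2]>.06)&(p[:,2]<.08)]
for y in np.arange(.01,.16,.01):
    q=k[abs(k[:,1]-y)<.005]
    if len(q): print("%.2f x %.3f-%.3f z %.3f"%(y,q[:,0].min(),q[:,0].max(),q[:,2].mean()))
g=p[(abs(p[:,0]-.602)<.02)&(p[:,1]<-.12)&(p[:,1]>-.2)&(p[:,2]>.045)&(p[:,2]<.08)];print("gauge end",g[:,1].min())
E
```

```text
t 10.175 pos [ 0.6003 -0.1193  0.2246] rpy [3.139e+00 1.000e-03 1.579e+00] q [-0.215  0.381  1.489 -0.     1.269 -0.223] w 0.05989138472321911 F [0.6 0.7 0.3]
shift mm [ 520.5 -142.6   -6.2]
turn [ 0.003 -0.001  0.856]
0.01 x 0.587-0.613 z 0.062
0.02 x 0.590-0.610 z 0.063
0.03 x 0.599-0.599 z 0.060
0.04 x 0.598-0.598 z 0.065
0.05 x 0.585-0.612 z 0.071
0.06 x 0.584-0.613 z 0.070
0.07 x 0.584-0.613 z 0.071
0.08 x 0.584-0.613 z 0.071
0.09 x 0.584-0.613 z 0.070
0.10 x 0.584-0.613 z 0.071
0.11 x 0.584-0.614 z 0.070
0.12 x 0.583-0.614 z 0.071
0.13 x 0.583-0.613 z 0.070
0.14 x 0.583-0.611 z 0.070
gauge end -0.1268378807974652
```

servo_tool:
  xyz:
    - [40,-8,-3]
    - [95,-22,-6]
    - [150,-36,-6]
    - [205,-50,-6]
    - [260,-65,-6]
  delta_rot:
    - [0,0,0.08]
    - [0,0,0.16]
    - [0,0,0.25]
    - [0,0,0.34]
    - [0,0,0.43]
  claw: [-0.4,-0.4,-0.4,-0.4,-0.4]

```text
t: 10.85
tool_pos: [0.5323, 0.1418, 0.228]
eef_rot: [3.141, -0.001, 1.146]
force: [0.5, 1.4, 0.5]
width: 0.0597
finger_force: 0.0
```

```bash
python3 - <<'E'
from h import *
go([.4535,.40,.23],[np.pi,0,np.arctan2(.40,.4535)])
E
```

```text
t 10.85 pos [0.5323 0.1418 0.228 ] rpy [ 3.141e+00 -1.000e-03  1.146e+00] q [ 0.24   0.283  1.626 -0.     1.231  0.665] w 0.05972715458931582 F [0.5 1.4 0.5]
shift mm [ 202.7 -178.3   -2. ]
turn [ 0.001 -0.001  0.423]
```

servo_tool:
  xyz:
    - [40,-35,-2]
    - [85,-75,-2]
    - [130,-115,-2]
    - [170,-150,-2]
    - [203,-178,-2]
  delta_rot:
    - [0,0,0.08]
    - [0,0,0.17]
    - [0,0,0.26]
    - [0,0,0.35]
    - [0,0,0.423]
  claw: [-0.4,-0.4,-0.4,-0.4,-0.4]

```text
t: 11.48
tool_pos: [0.4527, 0.4003, 0.2298]
eef_rot: [3.142, -0.001, 0.725]
force: [0.8, -0.5, -0.4]
width: 0.0596
finger_force: 0.0
```

```bash
python3 - <<'E'
from h import *
go([.4535,.40,.121],[np.pi,0,np.arctan2(.40,.4535)])
im,d=optics.capture("wrist");cal=optics.calibration("wrist")
K=np.array(cal["mtx"]);E=np.array(cal["extrinsics"])
save("w3.png",im)
rs=optics.masks_of("wrist","torch_center");c=-E[:3,:3].T@E[:3,3];print("cam",c)
for r in rs:
    v,u=np.nonzero(r["pixels"]);x=(u-K[0,2])/K[0,0];y=(v-K[1,2])/K[1,1];th=np.hypot(x,y)+1e-9;z=d[v,u]
    t=np.tan(np.minimum(th,1.4))*z;p=np.stack([x/th*t,-y/th*t,-z],1);p=(p-E[:3,3])@E[:3,:3];p=p[z>0]
    top=p[p[:,2]>np.percentile(p[:,2],98)-.008]
    print(r["confidence"],np.round(r["extent"]),"top",np.median(top,0).round(4),top.min(0).round(3),top.max(0).round(3),len(top))
E
```

```text
t 11.475 pos [0.4527 0.4003 0.2298] rpy [ 3.142e+00 -1.000e-03  7.250e-01] q [ 0.705  0.366  1.498 -0.     1.277  1.551] w 0.059633659962834366 F [ 0.8 -0.5 -0.4]
shift mm [  0.4   0.8 108.8]
turn [ 0.    -0.001  0.002]
cam [0.50987928 0.45734385 0.37197847]
0.85 [318. 106. 381. 148.] top [0.551  0.376  0.1544] [0.54  0.363 0.149] [0.563 0.386 0.158] 677
0.7 [184.  73. 222.  99.] top [0.4865 0.5057 0.1161] [0.477 0.497 0.111] [0.496 0.516 0.119] 375
0.66 [171. 210. 206. 244.] top [0.3463 0.4255 0.1005] [0.34  0.422 0.094] [0.435 0.441 0.237] 40
0.66 [484. 261. 512. 304.] top [ 0.5976 -0.0339  0.0592] [ 0.585 -0.142  0.054] [0.612 0.018 0.063] 443
0.65 [238. 156. 272. 220.] top [0.4518 0.4075 0.1668] [0.439 0.395 0.162] [0.463 0.419 0.171] 828
```

View pics/w3.png

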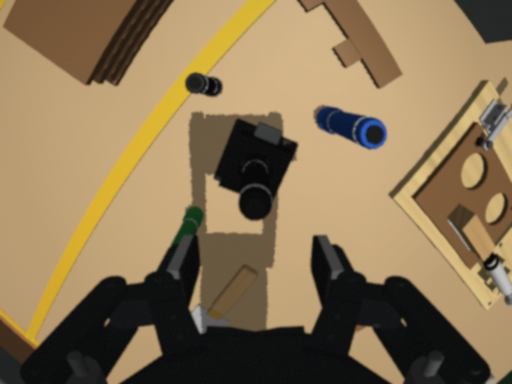

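The wrist picture shows the dock torch at (255,195), centred between the fingers. Blue is at (350,128), small black at (205,83) and green at (190,225). Next: descend and grip near the tail.

servo_tool:
  xyz:
    - [1,-1,30]
    - [2,-2,60]
    - [2,-3,90]
    - [2,-3,105]
    - [2,-3,109]
  delta_rot:
    - [0,0,0]
    - [0,0,0]
    - [0,0,0]
    - [0,0,0]
    - [0,0,0]
  claw: [-0.4,-0.4,-0.4,-0.4,-0.4]

```text
t: 12.2
tool_pos: [0.4533, 0.4013, 0.1199]
eef_rot: [3.141, 0.001, 0.726]
force: [0.6, 0.7, 0.8]
width: 0.0597
finger_force: 0.0
```

servo_tool:
  xyz:
    - [0,0,0]
    - [0,0,0]
    - [0,0,0]
    - [0,0,0]
    - [0,0,0]
  delta_rot:
    - [0,0,0]
    - [0,0,0]
    - [0,0,0]
    - [0,0,0]
    - [0,0,0]
  claw: [-0.1,0.1,0.4,1,1]

```text
t: 12.82
tool_pos: [0.4538, 0.4022, 0.1213]
eef_rot: [3.141, -0.002, 0.726]
force: [1.1, -0.6, 5.6]
width: 0.0244
finger_force: 59.3
```

servo_tool:
  xyz:
    - [0,0,-10]
    - [0,0,-25]
    - [0,0,-50]
    - [0,0,-75]
    - [0,0,-100]
  delta_rot:
    - [0,0,0]
    - [0,0,0]
    - [0,0,0]
    - [0,0,0]
    - [0,0,0]
  claw: [1,1,1,1,1]

```text
t: 13.45
tool_pos: [0.4529, 0.4018, 0.2217]
eef_rot: [-3.141, 0.0, 0.726]
force: [-0.4, -0.2, -2.3]
width: 0.0246
finger_force: 59.0
```

```bash
python3 - <<'E'
from h import *
from scipy.optimize import least_squares
go([.4535,.40,.121])
s=bot.observe();print(s["finger_force"])
q=np.array([[.32,1.565,1.257],[.256,1.655,1.229],[.44,1.593,1.107],[.557,1.726,.854],[.381,1.489,1.269],[.283,1.626,1.231],[.366,1.498,1.277]])
P=np.array([[.25189,-.51636,.2305],[.4364,-.3093,.2316],[.6027,-.1227,.149],[.6018,-.1191,.0326],[.6003,-.1193,.2246],[.5323,.1418,.228],[.4527,.4003,.2298]])
r=np.hypot(P[:,0],P[:,1])
f=lambda x:np.r_[x[3]+x[0]*np.sin(q[:,0])+x[1]*np.sin(q[:,0]+q[:,1])-r, x[2]+x[0]*np.cos(q[:,0])+x[1]*np.cos(q[:,0]+q[:,1])-P[:,2]]
o=least_squares(f,[.4,.4,0,0]);a,b,h,r0=o.x;print(o.x,abs(o.fun).max())
for c in(.15,.2,.25,.3):
  for til in(35,45):
    T=np.radians(til);L=.228-.0187;g=np.hypot(.5845,.093)
    rt=g-L*np.sin(T);zt=.03+L*np.cos(T)
    # wrist = TCP - c*dir ; h includes -c
    R_=rt-c*np.sin(T)-r0;Z=zt+c*np.cos(T)-(h+c)
    D=(R_**2+Z**2-a*a-b*b)/(2*a*b);
    if abs(D)>1: print(c,til,"unreach");continue
    q3=np.arccos(D);q2=np.arctan2(R_,Z)-np.arctan2(b*np.sin(q3),a+b*np.cos(q3));print(c,til,"tcp",round(rt,3),round(zt,3),"q",q2.round(2),q3.round(2),(np.pi-T-q2-q3).round(2))
E
```

```text
t 13.45 pos [0.4529 0.4018 0.2217] rpy [-3.141  0.     0.726] q [0.707 0.374 1.507 0.    1.261 1.552] w 0.02462141603399072 F [-0.4 -0.2 -2.3]
shift mm [ -0.7   1.8 100.7]
58.97112641483545
[ 0.56425675  0.41459981 -0.17649337  0.00322531] 0.0028163327504713287
0.15 35 tcp 0.472 0.201 q 0.05 2.06 0.42
0.15 45 tcp 0.444 0.178 q 0.01 2.22 0.13
0.2 35 tcp 0.472 0.201 q 0.01 2.13 0.39
0.2 45 tcp 0.444 0.178 q -0.03 2.3 0.08
0.25 35 tcp 0.472 0.201 q -0.03 2.2 0.37
0.25 45 tcp 0.444 0.178 q -0.07 2.39 0.04
0.3 35 tcp 0.472 0.201 q -0.08 2.26 0.35
0.3 45 tcp 0.444 0.178 q -0.11 2.47 -0.0
```

Torch drawn. Now carry it across upright, then tilt.

servo_tool:
  xyz:
    - [-10,12,-15]
    - [-30,34,-30]
    - [-55,62,-40]
    - [-82,93,-40]
    - [-110,124,-40]
  delta_rot:
    - [0,0,0.03]
    - [0,0,0.09]
    - [0,0,0.15]
    - [0,0,0.22]
    - [0,0,0.29]
  claw: [1,1,1,1,1]

```text
t: 14.08
tool_pos: [0.4525, 0.2338, 0.2604]
eef_rot: [3.141, 0.001, 0.432]
force: [-0.2, -0.1, -2.3]
width: 0.0246
finger_force: 59.0
```

```bash
python3 - <<'E'
from h import *
go([.452,.072,.26],[np.pi,0,.158])
E
```

```text
t 14.075 pos [0.4525 0.2338 0.2604] rpy [3.141e+00 1.000e-03 4.320e-01] q [ 4.550e-01  1.980e-01  1.659e+00 -1.000e-03  1.286e+00  1.593e+00] w 0.024598379632140316 F [-0.2 -0.1 -2.3]
shift mm [-68.2 146.7   0.5]
turn [0.001 0.001 0.274]
```

servo_tool:
  xyz:
    - [-14,30,0]
    - [-28,60,0]
    - [-42,92,0]
    - [-57,122,0]
    - [-68,147,0]
  delta_rot:
    - [0,0,0.06]
    - [0,0,0.12]
    - [0,0,0.18]
    - [0,0,0.24]
    - [0,0,0.274]
  claw: [1,1,1,1,1]

```text
t: 14.7
tool_pos: [0.4524, 0.0721, 0.2603]
eef_rot: [3.141, 0.001, 0.159]
force: [-0.2, 0.4, -2.2]
width: 0.0246
finger_force: 59.1
```

```bash
python3 - <<'E'
from h import *
go([.452,.072,.190],[np.pi,-np.radians(40),.158])
E
```

```text
t 14.7 pos [0.4524 0.0721 0.2603] rpy [3.141e+00 1.000e-03 1.590e-01] q [ 1.330e-01  1.160e-01  1.761e+00 -1.000e-03  1.266e+00  1.546e+00] w 0.024638119095659168 F [-0.2  0.4 -2.2]
shift mm [-0.3  0.  70.3]
turn [0.    0.699 0.001]
```

servo_tool:
  xyz:
    - [0,0,0]
    - [0,0,0]
    - [0,0,5]
    - [0,0,15]
    - [0,0,25]
  delta_rot:
    - [0,0.08,0]
    - [0,0.2,0]
    - [0,0.34,0]
    - [0,0.46,0]
    - [0,0.58,0]
  claw: [1,1,1,1,1]

```text
t: 15.32
tool_pos: [0.4521, 0.0733, 0.2349]
eef_rot: [3.141, -0.583, 0.161]
force: [-0.3, -0.0, -2.7]
width: 0.0252
finger_force: 59.3
```

```bash
python3 - <<'E'
from h import *
go([.452,.072,.190],[np.pi,-np.radians(40),.158])
E
```

```text
t 15.325 pos [0.4521 0.0733 0.2349] rpy [ 3.141 -0.583  0.161] q [ 0.121 -0.115  2.201  0.048  0.474  1.495] w 0.025249374749347214 F [-0.3 -0.  -2.7]
shift mm [-25.    1.3  37.4]
turn [-0.001  0.116  0.002]
```

servo_tool:
  xyz:
    - [-5,0,8]
    - [-12,0.5,18]
    - [-19,1,28]
    - [-24,1,35]
    - [-25,1,37]
  delta_rot:
    - [0,0.03,0]
    - [0,0.06,0]
    - [0,0.1,0]
    - [0,0.116,0]
    - [0,0.116,0]
  claw: [1,1,1,1,1]

```text
t: 15.95
tool_pos: [0.4512, 0.0725, 0.1891]
eef_rot: [-3.141, -0.692, 0.16]
force: [0.3, 0.6, -1.6]
width: 0.0247
finger_force: 59.3
```

```bash
python3 - <<'E'
from h import *
go([.452,.072,.190],[np.pi,-np.radians(40),.158])
for c in("scene","top"):
    im,d=optics.capture(c);cal=optics.calibration(c);save(c+"2.png",im)
    for r in optics.masks_of(c,"torch_center"):
        m=r["pixels"]&(d>0);v,u=np.nonzero(m)
        p=world(c,d,cal,np.stack([u,v],1));med=np.median(p,0)
        if abs(med[1]-.09)<.08:
            p=p[np.linalg.norm(p-med,axis=1)<.1];w=np.linalg.svd(p-p.mean(0))[2][0];w*=-np.sign(w[2]);t=(p-p.mean(0))@w
            # direction toward lens, aim line nearest to glue
            g=np.array([.5845,.093,.03]);e=g-p.mean(0);print(c,r["confidence"],"dir",w.round(3),"mean",p.mean(0).round(3),"low end",(p.mean(0)+w*np.percentile(t,99)).round(3),"miss",(e-w*(e@w)).round(3),"tilt",np.degrees(np.arccos(-w[2])))
a=cv2.imread("pics/scene2.png")[150:290,180:360];cv2.imwrite("pics/c5.png",cv2.resize(a,None,fx=4,fy=4,interpolation=2))
E
```

```text
t 15.95 pos [0.4512 0.0725 0.1891] rpy [-3.141 -0.692  0.16 ] q [ 0.112 -0.069  2.368  0.206  0.154  1.33 ] w 0.02465723967296208 F [ 0.3  0.6 -1.6]
shift mm [ 1.1  0.6 -0.2]
turn [-0.002  0.006  0.002]
scene 0.74 dir [ 0.617  0.143 -0.774] mean [0.482 0.082 0.163] low end [0.522 0.092 0.112] miss [-0.001 -0.013 -0.003] tilt 39.295724210892836
top 0.63 dir [ 0.66   0.103 -0.744] mean [0.471 0.075 0.179] low end [0.527 0.084 0.116] miss [-0.01  -0.001 -0.009] tilt 41.91273654624058
```

View pics/c5.png

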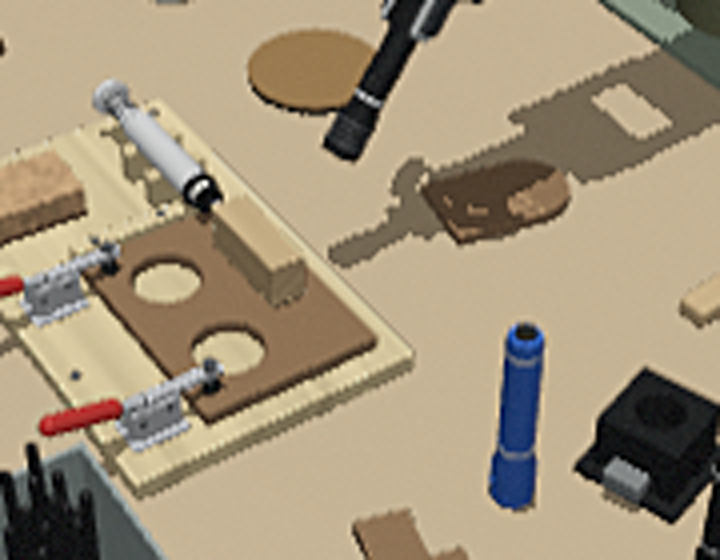

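The torch (340,110) is tilted over the cleat's front, the dock is empty and the gauge is home. Settle, then hand in.

servo_tool:
  xyz:
    - [0,0,0]
    - [0,0,0]
    - [0,0,0]
    - [0,0,0]
    - [0,0,0]
  delta_rot:
    - [0,0,0]
    - [0,0,0]
    - [0,0,0]
    - [0,0,0]
    - [0,0,0]
  claw: [1,1,1,1,1]

```text
t: 16.77
tool_pos: [0.4532, 0.0731, 0.1906]
eef_rot: [3.141, -0.696, 0.162]
force: [0.6, -0.2, -1.9]
width: 0.0246
finger_force: 59.3
```

```bash
python3 -c "
from h import *
go([.452,.072,.190]);print(np.abs(bot.observe()['joint_vel']).max());print(job.hand_in())"
```

```text
t 16.775 pos [0.4532 0.0731 0.1906] rpy [ 3.141 -0.696  0.162] q [ 0.113 -0.068  2.365  0.206  0.152  1.33 ] w 0.024576715454681545 F [ 0.6 -0.2 -1.9]
shift mm [-1.4  0.9 -0.4]
0.0017316345092389094
the job is handed in; nothing more can be done
None
```

Job handed in at about 17 s (no verdict returned): I pulled the gauge to about 40 mm, held it about 2 s, eased it home and let it go; the torch is held still at about 40° tilt, aimed within about 13 mm of the glue line's middle.

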